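# Stopper a vial in the hand press

### The arm

A 6-joint arm with a two-finger parallel gripper is mounted at the origin on a cart in front of the work surface, level with it; the furniture and walls round the work are solid. World frame = base frame: x ahead of the robot, y to its left, z up, the work surface at z = 0. Lengths are in mm, angles in rad, forces in N, time in s.
With the tool pointing down it reaches from about 275 to 850 mm from the base axis. Payload 5.2 kg.
Tool frame: the origin (TCP) lies midway between the tips of the shut fingers; the grasp point (between the pads) lies 19 mm behind it; z points along the fingers, y is the line along which they close (so a half turn about z gives the same grasp; the last joint's range is limited). The gripper opens to 85 mm and grips with 20 to 120 N. Pads are 22 mm wide; open, the fingers measure 114 mm over their backs; the gripper's body (76 mm by 85 mm) begins 54 mm behind the grasp point. The pads swing forward as they close: fully open they stand 13 mm farther back than shut.
Start: joints at [1.011, 0.259, 1.535, -0, 1.348, -0.203], TCP at [192.081, 515.374, 231.31] pointing down, gripper open.
Joint ranges: [-3.14, 3.14], [-0.91, 2.08], [0.19, 2.58], [-1.22, 4.36], [0.22, 2.71], [-3.12, 3.12]. Speed limits (rad/s): [2.57, 2.57, 3.14, 3.14, 3.14, 3.14].

### API

Orientations are given as a rotation vector (axis times angle).
In Python, from cell import r gives the robot as it stands.
- The arm moves only by the shell command python3 inch.py 'ROWS' [FORCE]. ROWS is 1 to 10 rows, parted by a bar, with the numbers parted by commas; each row has 5 numbers: the finger opening in mm, then dx, dy, dz in shares of the most that a row can go, 1 being 50 mm, then a turn about the tool's z in units of 0.2 rad; each row shifts and turns the commanded pose from where the row before left it, along the tool's axes as they then stand; what a row does not reach is not made up. A row lasts 1/10 s, in which the tool goes at most 50 mm and 0.15 rad, less where a joint would pass 70% of its speed; a pose out of reach is approached as far as the arm can. The fingers move at their own pace and stop on an object; FORCE is the grip in N (left out, the last holds). Time passes only in rows, so rows that do not move let the fingers close. It prints the time, the measured TCP pose, the force, the opening and the grip force at its end. Input that does not fit is refused with a message, and nothing moves.
- r.sense(): the state, without advancing time (a new reading comes with each control period).
- r.camera(name): name is "scene" or "side" or "wrist"; returns the picture (480x640x3 uint8, blue, green, red); there is no depth.
- r.camera_model(name): a dict with "intrinsics" (3x3 intrinsics, pixels), "k1" (the pictures are not rectified: a ray, as slopes to the right and down, at radius r is drawn at 1 + k1 r^2 times it, then the intrinsics apply), "R" (3x3) and "t" (3): a world point X has camera coordinates R X + t. Camera axes: x right, y down, z forward; pixel columns grow to the right and rows downward; lengths in mm; the calibration is good to about 2 mm. A picture is of the moment at which its call begins: read the wrist's pose just before it. camera_model takes no time and is no camera call; for the wrist camera it gives the pose at the moment of the call.
- r.sign_off(): hands the job in; it is judged then, once.
The state is a dict: "time_s": time; "joint_pos": joint angles; "dq": joint speeds; "effort": joint torques, N m; "eef_pos": TCP position; "eef_rot": TCP orientation; "force": force on the tool from outside, world axes, zero at the start; "ft_torque": the same for the moment, N m; "gripper_width": finger opening in mm; "gripper_force": force on a finger pad.
Only numpy, scipy, OpenCV 4.12 (cv2) and the standard library are available. Lean on these libraries where they do the work, as an engineer would, in place of code of your own. Each camera call takes 0.05 s, during which the arm holds its last target. There are 200 camera calls.

### The job

One of the three vials still has its rubber stopper standing up out of the neck. Take that vial, set it upright on the press's deck and push it into the converging guide rails until it is fully home against both of them under the ram; then pull the lever all the way down to seat the stopper and let the lever go back up, leaving the vial where it is. Keep the vial upright and leave the two finished vials alone.

Things in the scene. Friction and masses are not known exactly. Their poses are not given: they have to be found in the camera images.
- vial: Vial to stopper: amber glass, body 30 mm diameter, 38 mm high, then shoulder, neck and 20 mm lip, 55 mm to the lip, about 50 g. Its grey rubber stopper (flange 20 mm, 3.5 mm thick) stands 8 mm up out of the neck: 66.5 mm high over all. Origin: centre of the underside, z up. It stands on the bench at one of three places, the finished vials at the others.
- vial_stopper (a joint): How far the stopper has been pushed into the vial: 0 = standing 8 mm up, 0.008 = flange seated on the lip (fully home). It needs about 12 N and stays where it is left.
- done_vial_1: A finished vial of the same kind, its stopper flange already on the lip (58.5 mm high over all). Origin: centre of the underside. Leave it alone.
- done_vial_2: The other finished vial, same as done_vial_1. Leave it alone.
- press: Grey hand press fixed to the bench. Origin: on the bench (z = 0) straight below the ram's axis; its front, open for loading, faces its own -x; y to the left, z up. Base plate x -116 to +96 mm, y -76 to +76 mm; the flat aluminium deck on it is 12 mm above the bench. A column carries the head from behind (x over +42 mm). Two white guide rails stand on the deck.
- nest (a point): Point on the deck (12 mm above the bench) on the ram's axis: where the vial's origin lies when it is home against both rails. Axes as the press. The ram's foot (24 mm diameter, facing down) is 84.5 mm above the bench while the lever is up.
- mouth (a point): Point on the deck 85 mm in front of nest, on the middle line, before the rails: free room to set the vial down with a vertical tool that closes along the press's y. The slippery rails, 18 mm high, 10 mm thick, form a 44 degree V open to the front: inner faces 70 mm apart at the mouth (rounded ends reach 50 mm in front of nest), narrowing to a vial's width just past nest.
- head_edge (a point): Middle of the lower front edge of the press's head, 22 mm in front of nest, 98 mm up. The head fills y -34 to +34 mm, 98 to 172 mm high (cap to 188), from here back. A vertical gripper cannot stand beside a vial that is home: push low with closed fingers centred behind the vial, so that it can slide sideways as the rails centre it, tool leaning 28 to 45 degrees, wrist toward the front.
- press_lever (a joint): Lever angle: 0 = up (80 degrees above level, leaning a little to the front), 1.0 = down at its stop (ram 13.8 mm lower, stopper seated). Hinged about the press's y; the knob swings from up to the front and down. 4 to 8 N at the knob pulls it down; a damped spring takes it back up when let go.
- lever_knob (a point): Centre of the black ball knob, 30 mm diameter, at the end of the lever on the press's right side (its -y), 150 mm from lever_pivot; 283 mm above the bench when up, 194 mm when down. Axes turn with the lever.
- lever_pivot (a point): Point on the lever's hinge axis in the plane of the knob: in the press frame x +15 mm, y -84 mm, 135 mm above the bench. Axes as the press.
- analytical_balance: Bystander, always in this place: the laboratory balance left of the press, to be kept clear of. Origin: centre of its underside. 285 mm along its x, 185 mm along y, glass shield 310 mm high; only the front 95 mm (toward -x) is low, up to 65 mm.

How it is judged:
By the outcome, as a careful person would: the job done as asked, in the order asked, and still so for the second after the job is handed in, with the robot touching nothing.
It also fails if it takes over 72 s, if anything falls off the work surface, if the arm or the gripper's body presses on something with over 40 N, if the wrist force passes 120 N, or if a joint passes its speed limit or range.

## Working session

There is one attempt and no reset: what is moved stays moved. The work goes in short steps, Python scripts to look and compute and a shell command to move; the robot and the scene stay as the last step left them, time stands still between calls to the robot, and variables do not carry over. Pictures are saved under pics/ and viewed, at most 10 in all, crops included, and the job is handed in when it is done.

```bash
ls; mkdir -p pics
python3 - <<'E'
from cell import r
import cv2,numpy as np
for n in("scene","side"):
    cv2.imwrite(f"pics/{n}0.png",r.camera(n)); m=r.camera_model(n); print(n,np.round(m["intrinsics"],1).tolist(),m["k1"],np.round(-np.array(m["R"]).T@m["t"]))
s=r.sense();print({k:np.round(v,3).tolist() for k,v in s.items()})
E
```

```text
cell.py
inch.py
pics
scene [[598.7, 0.0, 317.2], [0.0, 598.7, 242.5], [0.0, 0.0, 1.0]] -0.041371881705094905 [-518.   17.  741.]
side [[605.9, 0.0, 323.8], [0.0, 605.9, 234.9], [0.0, 0.0, 1.0]] -0.17388102872702374 [105. 955. 866.]
{'time_s': 0.1, 'joint_pos': [1.011, 0.259, 1.536, 0.0, 1.348, -0.203], 'dq': [-0.001, 0.0, -0.003, -0.0, 0.001, 0.001], 'effort': [0.001, -44.697, -29.125, -0.0, 0.006, 0.0], 'eef_pos': [191.824, 514.963, 230.566], 'eef_rot': [-0.557, -3.091, 0.002], 'force': [0.897, 0.544, 0.13], 'ft_torque': [-0.049, -0.019, 0.04], 'gripper_force': 0.0, 'gripper_width': 85.495}
```
View pics/scene0.png

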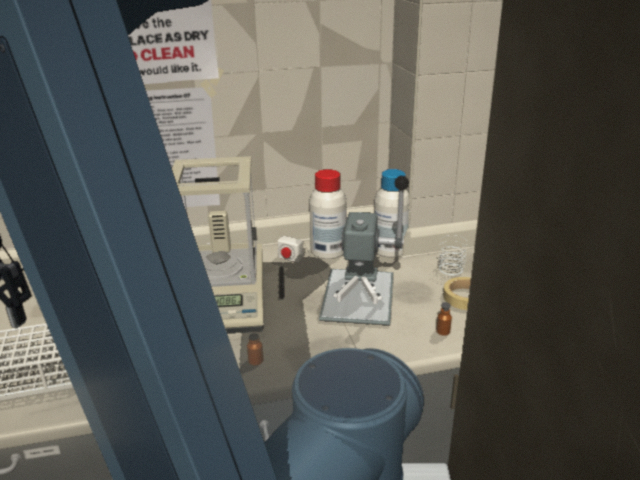

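View pics/side0.png

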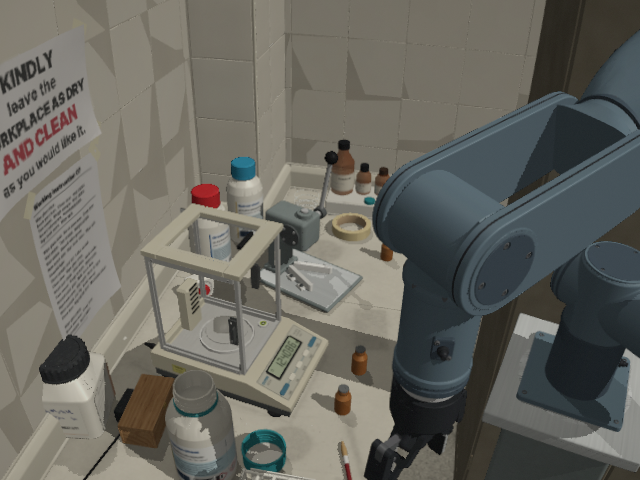

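Scene view: vials at (444,320) and (255,348), press deck at about (358,297), knob at (402,183). Side view: vials at (387,250), (360,360) and (343,400), knob at (331,158). I'll zoom in on the vials and the press.

Create h.py:
```python
import cv2,numpy as np
from cell import r
def und(m,uv):
    K=np.array(m["intrinsics"]);D=np.array([m["k1"],0,0,0.])
    return cv2.undistortPoints(np.array(uv,float).reshape(-1,1,2),K,D).reshape(-1,2)
def ray(m,uv):
    R=np.array(m["R"]);t=np.array(m["t"]);p=und(m,[uv])[0]
    d=R.T@np.r_[p,1];return -R.T@t,d/np.linalg.norm(d)
def plane(m,uv,z):
    c,d=ray(m,uv);return c+d*(z-c[2])/d[2]
def tri(*obs):
    A=np.zeros((3,3));b=np.zeros(3);L=[]
    for m,uv in obs:
        c,d=ray(m,uv);P=np.eye(3)-np.outer(d,d);A+=P;b+=P@c;L.append((c,P))
    X=np.linalg.solve(A,b);return X,[round(float(np.linalg.norm(P@(X-c))),1) for c,P in L]
def proj(m,X):
    x=np.array(m["R"])@X+m["t"];p=x[:2]/x[2];p=p*(1+m["k1"]*(p@p));K=np.array(m["intrinsics"]);return (K@np.r_[p,1])[:2]
def crop(img,u,v,w,h,s): return cv2.resize(img[v:v+h,u:u+w],None,fx=s,fy=s,interpolation=cv2.INTER_CUBIC)
```

Run:
```python
from h import *
a=cv2.imread("pics/scene0.png");b=cv2.imread("pics/side0.png")
top=np.hstack([crop(b,370,230,40,40,6),crop(b,340,335,40,40,6),crop(b,323,377,40,40,6)])
bot=np.hstack([crop(b,260,140,100,84,4)[:,:360],crop(b,260,240,105,84,4)[:,:360]])
cv2.imwrite("pics/c1.png",np.vstack([top,bot]))
bot=np.hstack([crop(a,310,170,110,165,3),crop(a,425,295,40,55,6),crop(a,235,325,40,55,4)[:0] if 0 else cv2.copyMakeBorder(crop(a,425,295,1,1,1),0,0,0,0,0)[:0].reshape(0,0,3)]) if 0 else crop(a,310,170,110,165,3)
v=np.vstack([crop(a,425,300,40,40,6),crop(a,235,328,40,40,6)])
bot=np.hstack([bot[:480],v]);cv2.imwrite("pics/c2.png",bot)
for n,i in(("scene",a),("side",b)):
    h=cv2.cvtColor(i,cv2.COLOR_BGR2HSV);k=cv2.inRange(h,(3,130,50),(18,255,255))
    q=cv2.connectedComponentsWithStats(k)
    print(n,[(q[2][j].tolist(),np.round(q[3][j],1).tolist()) for j in range(1,q[0]) if q[2][j][4]>40])
```

```text
scene [([438, 309, 13, 26, 270], [443.7, 322.3]), ([248, 344, 11, 7, 52], [253.5, 346.6])]
side [([338, 151, 16, 20, 194], [346.4, 160.4]), ([381, 244, 12, 17, 147], [386.0, 253.2]), ([352, 352, 15, 24, 311], [358.9, 363.1]), ([118, 375, 56, 73, 2374], [146.3, 410.1]), ([335, 391, 16, 24, 320], [342.4, 403.0])]
```

View pics/c1.png

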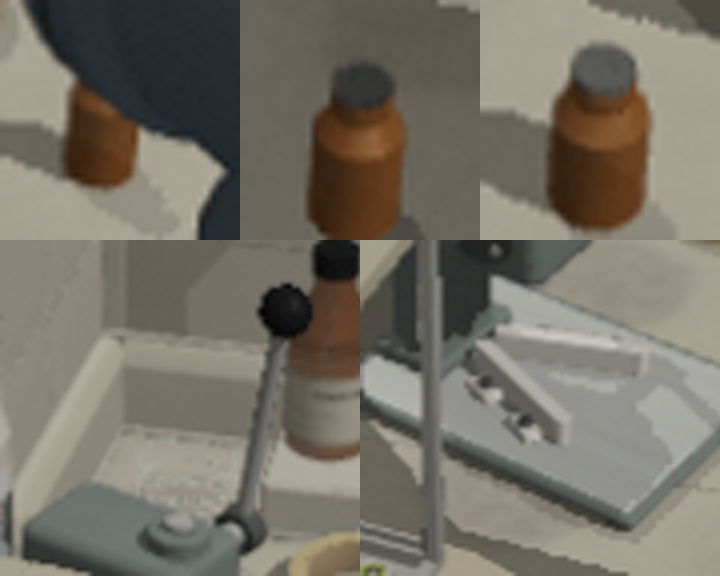

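View pics/c2.png

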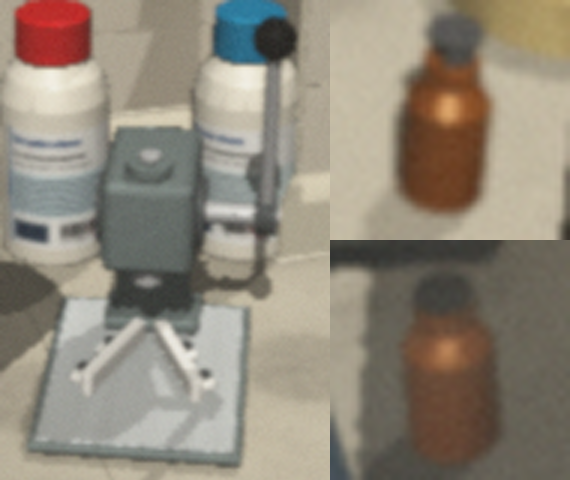

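Run:
```python
from h import *
S=r.camera_model("scene");D=r.camera_model("side")
f=lambda x:np.round(x,1).tolist()
print("knob",tri((S,(402,183.3)),(D,(331.5,157.5))))
for n,uv in (("A",(360.5,349)),("B",(343.5,389))): 
    print("left top",n,tri((S,(253.8,337)),(D,uv)))
    print(n,"top on 58.5",f(plane(D,uv,58.5)),"on 66.5",f(plane(D,uv,66.5)))
def bottomz0(m,uv): # front bottom edge on z=0, shift 15 mm away from camera
    p=plane(m,uv,0);c=ray(m,uv)[0];d=(p-c)[:2];p[:2]+=15*d/np.linalg.norm(d);return p
def height(m,uv,xy):
    c,d=ray(m,uv);u=d[:2]/np.linalg.norm(d[:2]);s=((xy-c[:2])@u)/np.linalg.norm(d[:2]);return f(c+s*d)
for n,m,b,t in (("R scene",S,(443.8,335.2),(446,304)),("L scene",S,(254.8,365.3),(253.8,337)),("R side",D,(386.5,261),None),("A side",D,(359,375),(360.5,349)),("B side",D,(342.8,415),(343.5,389))):
    p=bottomz0(m,b);print(n,f(p),t and height(m,t,p[:2]))
p=bottomz0(D,(386.5,261));print("R top via side base",height(S,(446,304),p[:2]))
C=[plane(S,uv,12)[:2] for uv in ((320.7,318.3),(390,321.7),(393.3,272.7),(331.7,269.3))]
print([f(c) for c in C], "side",f(plane(D,(327.5,310),12)),f(plane(D,(360,278),12)))
Q=np.array([(-116,76),(-116,-76),(96,-76),(96,76)],float);C=np.array(C)
q=Q-Q.mean(0);c=C-C.mean(0);a=np.arctan2((q[:,0]*c[:,1]-q[:,1]*c[:,0]).sum(),(q*c).sum());R=np.array([[np.cos(a),-np.sin(a)],[np.sin(a),np.cos(a)]])
o=C.mean(0)-R@Q.mean(0);print("yaw",a,"origin",f(o),"res",f(C-(Q@R.T+o)),"knob",f(R@[-11,-84]+o))
```

```text
knob (array([ 612.37090036, -123.82042045,  283.12333567]), [0.7, 0.7])
left top A (array([400.46274348, 167.47329172,  57.63496924]), [0.2, 0.2])
A top on 58.5 [400.3, 168.1, 58.5] on 66.5 [397.4, 175.9, 66.5]
left top B (array([430.81605262, 192.36306045,   1.00368137]), [32.0, 32.0])
B top on 58.5 [385.7, 274.9, 58.5] on 66.5 [382.9, 281.6, 66.5]
R scene [497.5, -213.1, 0.0] [497.9, -211.1, 66.4]
L scene [402.1, 170.5, 0.0] [402.5, 167.9, 55.9]
R side [494.5, -214.8, 0.0] None
A side [400.1, 164.6, 0.0] [401.4, 165.1, 55.5]
B side [385.9, 269.5, 0.0] [387.6, 270.3, 53.0]
R top via side base [495.5, -210.5, 68.1]
[[527.0, 43.2], [514.1, -101.7], [715.0, -126.9], [732.3, 19.9]] side [529.5, 46.0, 12.0] [513.7, -92.0, 12.0]
yaw -0.11346120573658436 origin [632.0, -42.5] res [[1.6, -2.9], [5.9, 3.2], [-3.8, 2.0], [-3.8, -2.2]] knob [611.6, -124.7]
```

The right vial (top at about 66.5 mm, near (496,-213)) is the one to stopper; the press yaw is about -0.113 with its origin near (632,-42). I'll move above the vial, with the tool's y axis along the press's y.

The rows are not in the units I measure in: shifts go in shares of 50 mm and turns go in units of 0.2 rad. I convert before sending: -43 mm is -0.86, -24 mm is -0.48, -0.12 rad is -0.6.

```bash
python3 inch.py '85,0,0,0,-0.6 | 85,0,0,0,-0.615 | 85,-0.48,-0.86,0,0 | 85,-0.48,-0.86,0,0 | 85,-0.48,-0.86,0,0 | 85,-0.48,-0.86,0,0 | 85,-0.48,-0.86,0,0 | 85,-0.48,-0.86,0,0 | 85,-0.48,-0.86,0,0 | 85,-0.48,-0.86,0,0' 40; python3 inch.py '85,-0.48,-0.86,0,0 | 85,-0.48,-0.86,0,0 | 85,-0.48,-0.86,0,0 | 85,-0.48,-0.86,0,0 | 85,-0.48,-0.86,0,0 | 85,0,0,0,0'
```

```text
time_s: 1.1
eef_pos: [343.8, 150.0, 231.3]
eef_rot: [0.178, 3.136, 0.0]
force: [2.1, -0.1, -0.2]
gripper_width: 85.1
gripper_force: 0.0
time_s: 1.7
eef_pos: [440.5, -80.9, 230.9]
eef_rot: [0.188, 3.135, -0.003]
force: [-0.5, 1.5, -0.4]
gripper_width: 85.0
gripper_force: 0.0
```

```bash
python3 - <<'E'
from h import *
import json
def save(n,k):
    m=r.camera_model(n);i=r.camera(n);cv2.imwrite(f"pics/{k}.png",i);json.dump({a:np.array(b).tolist() for a,b in m.items()},open(f"pics/{k}.json","w"));return i
w=save("wrist","w1");s=save("scene","s1");d=save("side","d1")
cv2.imwrite("pics/m1.png",np.vstack([cv2.resize(w,(760,570))])[:600])
E
python3 inch.py '85,-0.42,-0.86,0,0 | 85,-0.42,-0.86,0,0 | 85,0,0,0,0'
python3 - <<'E'
from h import *
import json
m=r.camera_model("wrist");i=r.camera("wrist");cv2.imwrite("pics/w2.png",i);json.dump({a:np.array(b).tolist() for a,b in m.items()},open("pics/w2.json","w"))
cv2.imwrite("pics/m2.png",np.hstack([cv2.resize(cv2.imread("pics/w1.png"),(400,300)),cv2.resize(i,(400,300))]))
E
```

```text
time_s: 2.15
eef_pos: [472.1, -168.5, 231.2]
eef_rot: [0.18, 3.135, -0.003]
force: [0.7, 0.9, -0.5]
gripper_width: 84.9
gripper_force: 0.0
```

View pics/m2.png

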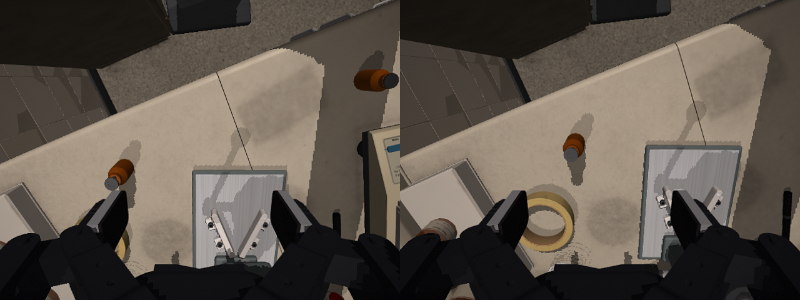

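Run:
```python
from h import *
a=cv2.imread("pics/w1.png");b=cv2.imread("pics/w2.png")
def g(i,u,v,w,h,s):
    c=crop(i,u,v,w,h,s)
    return c
l=np.vstack([g(a,155,240,70,72,4),g(b,245,200,70,72,4)])
R=g(a,295,255,175,192,3)
cv2.imwrite("pics/m3.png",np.hstack([l,R]))
for i in(a,b):
    h=cv2.cvtColor(i,cv2.COLOR_BGR2HSV);k=cv2.inRange(h,(3,130,40),(18,255,255));k[330:]=0;k[:,500:]=0
    q=cv2.connectedComponentsWithStats(k)
    print([(q[2][j].tolist(),np.round(q[3][j],1).tolist()) for j in range(1,q[0]) if q[2][j][4]>60])
```

```text
[([173, 254, 41, 43, 974], [193.4, 272.9])]
[([261, 213, 35, 39, 763], [279.4, 228.7])]
```

View pics/m3.png

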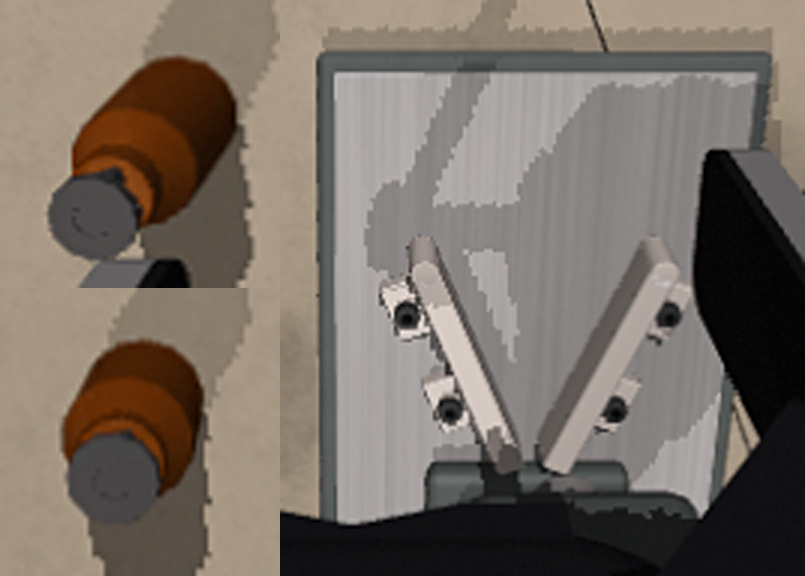

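Run:
```python
from h import *
import json
L=lambda k:{a:np.array(b) for a,b in json.load(open(f"pics/{k}.json")).items()}
L=lambda k:{a:(np.array(b) if a!="k1" else float(b)) for a,b in json.load(open(f"pics/{k}.json")).items()}
A,B,S=L("w1"),L("w2"),L("s1")
print("cap",tri((A,(178.2,293.8)),(B,(273.2,247.2))), tri((A,(178.2,293.8)),(B,(273.2,247.2)),(S,(446,304))))
P=lambda u,v:((u-280)/3+295,v/3+255)
for n,u,v,z in (("rimFL?",771,52,10),("rimFR",317,52,10),("deckL",757,72,12),("deckR",335,72,12),("leftedge low",335,515,12),("railL",653,255,30),("railR",427,255,30)):
    print(n,np.round(plane(A,P(u,v),z),1))
```

```text
cap (array([ 492.75273624, -208.80469617,   64.41122047]), [0.1, 0.1]) (array([ 490.87842627, -207.97300721,   70.28883494]), [1.6, 0.2, 1.7])
rimFL? [525.4  48.1  10. ]
rimFR [ 507.2 -100.6   10. ]
deckL [531.   42.7  12. ]
deckR [514.2 -95.5  12. ]
leftedge low [ 692.  -117.9   12. ]
railL [583.9   1.5  30. ]
railR [574.7 -72.3  30. ]
```

```bash
python3 inch.py '85,-0.26,-0.38,0,0 | 85,-0.28,-0.38,0,0 | 85,0,0,0.8,0 | 85,0,0,0.8,0 | 85,0,0,0.8,0 | 85,0,0,0.8,0 | 85,0,0,0.6,0 | 85,0,0,0.4,0 | 85,0,0,0.22,0 | 85,0,0,0,0'
python3 - <<'E'
from h import *
cv2.imwrite("pics/m4.png",cv2.resize(r.camera("wrist")[:,100:540],(660,600)) if 0 else r.camera("wrist"))
E
```

```text
time_s: 3.2
eef_pos: [492.1, -204.2, 9.4]
eef_rot: [-0.176, -3.134, -0.003]
force: [-0.2, 0.8, -0.4]
gripper_width: 85.3
gripper_force: 0.0
```

View pics/m4.png

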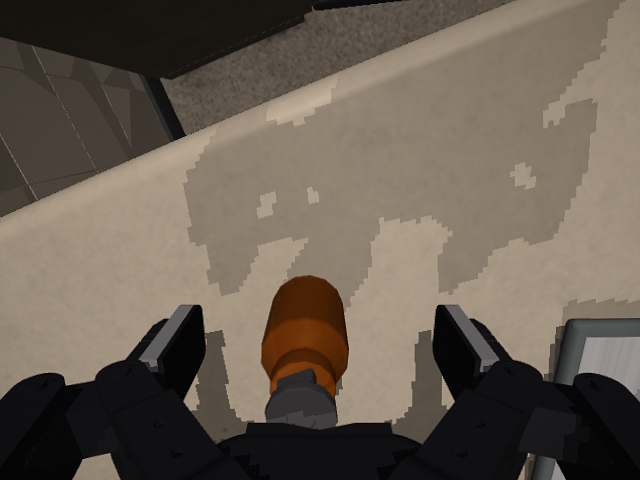

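The vial stands between the open fingers, at about (305,350), 5 mm to the side of the centre. I'll correct that, grip it and lift it.

```bash
python3 inch.py '85,-0.06,-0.1,0,0 | 20,0,0,0,0 | 20,0,0,0,0 | 20,0,0,0,0 | 20,0,0,0,0 | 20,0,0,0,0 | 20,0,0,0,0 | 20,0,0,0,0 | 20,0,0,0,0' 40
```

```text
time_s: 4.15
eef_pos: [495.6, -212.0, 10.8]
eef_rot: [0.179, 3.136, -0.001]
force: [-1.0, 0.1, 5.4]
gripper_width: 28.9
gripper_force: 39.3
```

To row units: -20 mm is -0.4, 37 mm is 0.74.

```bash
python3 inch.py '20,0,0,-0.4,0 | 20,0,0,-0.7,0 | 20,-0.12,0.74,0,0 | 20,-0.12,0.74,0,0 | 20,-0.12,0.74,0,0 | 20,-0.12,0.74,0,0 | 20,-0.12,0.74,0,0 | 20,0,0,0,0 | 20,0,0,0,0'
```

```text
time_s: 5.05
eef_pos: [546.0, -30.6, 64.9]
eef_rot: [-0.175, -3.136, 0.0]
force: [-0.2, 0.3, -1.3]
gripper_width: 28.8
gripper_force: 39.7
```

```bash
python3 inch.py '20,0,0,0.36,0 | 20,0,0,0.28,0 | 20,0,0,0.12,0 | 20,0,0,0.04,0 | 20,0,0,0.02,0 | 20,0,0,0,0 | 20,0,0,0,0' 30
```

```text
time_s: 5.75
eef_pos: [546.7, -31.7, 24.9]
eef_rot: [0.179, 3.135, -0.0]
force: [-0.4, -0.4, -1.0]
gripper_width: 28.9
gripper_force: 39.7
```

To row units: 1 mm is 0.02.

```bash
python3 inch.py '20,0,0,0.02,0 | 20,0,0,0.02,0 | 20,0,0,0,0'; python3 inch.py '20,0,0,0.02,0 | 20,0,0,0,0'
```

```text
time_s: 6.05
eef_pos: [546.6, -31.4, 22.8]
eef_rot: [0.178, 3.136, -0.0]
force: [-0.9, 0.4, 2.8]
gripper_width: 28.6
gripper_force: 40.0
time_s: 6.25
eef_pos: [546.7, -31.4, 22.8]
eef_rot: [0.178, 3.135, -0.001]
force: [-2.8, 0.1, 12.6]
gripper_width: 28.8
gripper_force: 41.0
```

To row units: -1 mm is -0.02, -40 mm is -0.8.

```bash
python3 inch.py '20,0,0,-0.02,0 | 20,0,0,0,0 | 50,0,0,0,0 | 50,0,0,0,0 | 50,0,0,0,0 | 50,0,0,-0.3,0 | 50,0,0,-0.6,0 | 50,0,0,-0.8,0 | 50,0,0,-0.8,0 | 50,0,0,0,0' 30
python3 - <<'E'
from h import *
import json
for n in("wrist","scene","side"):
    m=r.camera_model(n);i=r.camera(n);cv2.imwrite(f"pics/{n}5.png",i);json.dump({a:np.array(b).tolist() for a,b in m.items()},open(f"pics/{n}5.json","w"))
m=r.camera_model("wrist");u,v=map(int,proj(m,np.array([546.7,-31.4,45.])));u=max(u-100,0);v=min(max(v-100,0),240)
a=crop(cv2.imread("pics/wrist5.png"),min(u,440),v,200,240,2)
d=r.camera_model("side");p=proj(d,np.array([546.7,-31.4,40.])).astype(int);b=crop(cv2.imread("pics/side5.png"),p[0]-50,p[1]-60,100,120,4)
cv2.imwrite("pics/m5.png",np.hstack([a,b]));print(u,v,p)
E
```

```text
time_s: 7.25
eef_pos: [549.9, -32.3, 153.0]
eef_rot: [0.178, 3.126, -0.003]
force: [0.2, -1.2, 0.2]
gripper_width: 50.3
gripper_force: 0.0
218 142 [336 278]
```

View pics/m5.png

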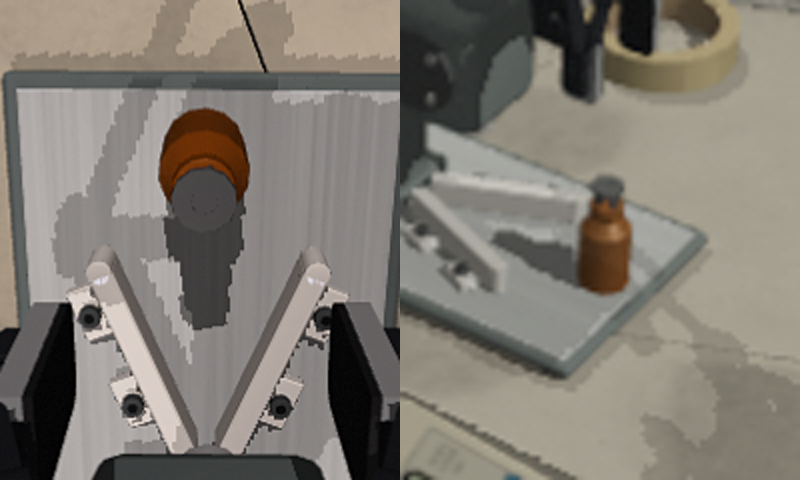

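The vial stands upright at the mouth, on the middle line (wrist crop at about (205,165)). The tool can only be turned about its own z axis, so I'll check in free space how the arm takes a pose that is out of reach, and whether that leaves a lean.

To row units: -50 mm is -1, 40 mm is 0.8.

```bash
python3 inch.py '0,0.8,0,-0.6,0 | 0,0.8,0,-0.6,0 | 0,0,0,-1,0 | 0,0,0,-1,0 | 0,0,0,-1,0 | 0,0,0,-1,0 | 0,0,0,-1,0 | 0,0,0,-1,0 | 0,0,0,-1,0 | 0,0,0,-1,0'; python3 -c "
from h import *
print(np.round(r.sense()['joint_pos'],2))"; python3 inch.py '0,0,0,-1,0 | 0,0,0,-1,0 | 0,0,0,-1,0 | 0,0,0,-1,0 | 0,0,0,0,0';python3 -c "
from h import *
print(np.round(r.sense()['joint_pos'],2))"
```

```text
time_s: 8.4
eef_pos: [466.9, -22.3, 607.5]
eef_rot: [-0.179, -3.134, -0.001]
force: [1.7, -0.9, 0.8]
gripper_width: -0.1
gripper_force: 0.0
[-0.29  0.15  0.76  0.    2.23 -1.74]
time_s: 8.9
eef_pos: [399.3, -20.0, 733.3]
eef_rot: [-0.178, -3.104, -0.04]
force: [-0.2, 1.2, -0.3]
gripper_width: -0.2
gripper_force: 0.0
[-0.35  0.28  0.19  0.04  2.71 -1.77]
```

```bash
cat > st.py <<'E'
from h import *
s=r.sense();R=cv2.Rodrigues(np.array(s["eef_rot"]))[0];print(np.round(s["joint_pos"],3),np.round(s["eef_pos"],1),"z",np.round(R[:,2],3),"y",np.round(R[:,1],3),s["time_s"])
E
python3 st.py; python3 inch.py '0,1,0,0,0 | 0,1,0,0,0 | 0,1,0,0,0'>/dev/null; python3 st.py;python3 inch.py '0,0,0,-1,0 | 0,0,0,-1,0 | 0,0,0,-1,0 | 0,0,0,-1,0'>/dev/null; python3 st.py
```

```text
[-0.345  0.283  0.187  0.037  2.709 -1.768] [399.3 -20.  733.3] z [-0.03   0.027 -0.999] y [0.115 0.993 0.024] 8.9
[-0.484 -0.057  0.595  0.02   2.65  -1.924] [250.7  -2.8 736.4] z [-0.037  0.03  -0.999] y [0.113 0.993 0.026] 9.2
[-0.485 -0.007  0.379  0.028  2.708 -1.915] [256.1  -5.  777.5] z [ 0.06  -0.018 -0.998] y [ 0.115  0.993 -0.011] 9.6
```

A lean gained at a joint limit carries over into later moves. I'll use that: shift to y=+85 so that the arm's plane lines up with the press's x, then keep pushing against the limit.

```bash
python3 inch.py '0,0,0.9,0,0 | 0,0,0.9,0,0 | 0,0,0,-1,0 | 0,0,0,-1,0 | 0,0,0,-1,0 | 0,0,0,-1,0'>/dev/null; python3 st.py;python3 inch.py '0,0.6,0,-0.8,0 | 0,0.6,0,-0.8,0 | 0,0.6,0,-0.8,0 | 0,0.6,0,-0.8,0'>/dev/null; python3 st.py
```

```text
[-0.084  0.038  0.187 -0.059  2.709 -1.597] [254.2  81.1 811. ] z [ 0.203 -0.042 -0.978] y [ 0.115  0.993 -0.018] 10.2
[ 0.474 -0.053  0.187 -0.501  2.709 -1.466] [136.9 114.5 833.4] z [ 0.309 -0.068 -0.949] y [ 0.123  0.992 -0.031] 10.6
```

To row units: -33 mm is -0.66, 32 mm is 0.64.

```bash
python3 inch.py '0,-0.66,-0.08,0.64,0 | 0,-0.66,-0.08,0.64,0 | 0,-0.66,-0.08,0.64,0 | 0,-0.66,-0.08,0.64,0 | 0,-0.66,-0.08,0.64,0 | 0,-0.66,-0.08,0.64,0 | 0,-0.66,-0.08,0.64,0 | 0,-0.66,-0.08,0.64,0 | 0,-0.66,-0.08,0.64,0 | 0,0,0,0,0'>/dev/null; python3 st.py;python3 inch.py '0,-0.8,0,0,0 | 0,-0.8,0,0,0 | 0,-0.8,0,0,0 | 0,-0.8,0,0,0'>/dev/null; python3 st.py
```

```text
[-0.142  0.042  0.813 -0.035  1.978 -1.615] [499.6  28.9 652.5] z [ 0.296 -0.075 -0.952] y [ 0.122  0.992 -0.04 ] 11.6
[-0.136  0.419  0.186 -0.039  2.207 -1.622] [631.5  14.  690.7] z [ 0.316 -0.075 -0.946] y [ 0.12   0.992 -0.039] 12.0
```

```bash
python3 inch.py '0,-0.8,0,0,0 | 0,-0.8,0,0,0 | 0,-0.8,0,0,0'>/dev/null; python3 st.py;python3 inch.py '0,-0.4,0,-0.8,0 | 0,-0.4,0,-0.8,0 | 0,-0.4,0,-0.8,0 | 0,0,0,-0.8,0'>/dev/null; python3 st.py
```

```text
[-0.151  0.477  0.187 -0.022  2.082 -1.624] [699.5  -0.8 667.9] z [ 0.378 -0.076 -0.923] y [ 0.118  0.992 -0.034] 12.3
[-0.173  0.35   0.187  0.003  2.12  -1.634] [627.7   3.9 745.6] z [ 0.46  -0.078 -0.885] y [ 0.114  0.993 -0.028] 12.7
```

```bash
python3 inch.py '0,-0.4,0,-0.8,0 | 0,-0.4,0,-0.8,0 | 0,-0.4,0,-0.8,0 | 0,0,0,-0.8,0'>/dev/null; python3 st.py
```

```text
[-0.211  0.232  0.188  0.043  2.153 -1.644] [556.2   7.  807.7] z [ 0.533 -0.078 -0.842] y [ 0.11   0.994 -0.022] 13.1
```

To row units: 5 mm is 0.1, -40 mm is -0.8.

```bash
python3 inch.py '0,-0.4,0.1,-0.8,0 | 0,-0.4,0.1,-0.8,0 | 0,-0.4,0.1,-0.8,0'>/dev/null; python3 st.py
python3 - <<'E'
from h import *
s=r.sense();R=cv2.Rodrigues(np.array(s["eef_rot"]))[0];p=np.array(s["eef_pos"])
c,q=.993,.119;P=np.array([[c,q,0],[-q,c,0],[0,0,1]]);o=np.array([631.5,-41.5,0])
print("press frame z",np.round(P@R[:,2],3),"y",np.round(P@R[:,1],3))
for X in([-165,0,300],[-140,0,60],[-140,0,19]):
    w=P.T@X+o;print(X,np.round(w),np.round(R.T@(w-p),1));p=w
E
```

```text
[-0.21   0.153  0.187  0.058  2.157 -1.631] [508.3  22.5 848.6] z [ 0.597 -0.078 -0.798] y [ 0.107  0.994 -0.017] 13.4
press frame z [ 0.584 -0.148 -0.798] y [ 0.224  0.975 -0.017]
[-165, 0, 300] [468. -61. 300.] [356.2 -78.1 420.3]
[-140, 0, 60] [492. -58.  60.] [124.9   9.7 206.2]
[-140, 0, 19] [492. -58.  19.] [24.7  0.7 32.7]
```

```bash
cat > go.py <<'E'
from h import *
import sys
s=r.sense();R=cv2.Rodrigues(np.array(s["eef_rot"]))[0];p=np.array(s["eef_pos"])
c,q=.993,.119;P=np.array([[c,-q,0],[q,c,0],[0,0,1]]);o=np.array([631.5,-41.5,0])
print("press frame p",np.round(P@(p-o),1),"z",np.round(P@R[:,2],3),"y",np.round(P@R[:,1],3))
for a in sys.argv[1:]:
    X=np.array(eval(a));w=P.T@X+o;print(X,np.round(w),"d",np.round(R.T@(w-p),1));p=w
E
python3 go.py [-165,0,300] [-150,0,60] [-145,0,22] [-24,0,22]
```

```text
press frame p [-130.    48.9  848.6] z [ 0.602 -0.006 -0.798] y [-0.013  1.    -0.017]
[-165    0  300] [468. -22. 300.] d [359.1 -39.1 417.2]
[-150    0   60] [483. -24.  60.] d [132.5   3.9 200.7]
[-145    0   22] [488. -24.  22.] d [18.9  0.6 33.4]
[-24   0  22] [608. -39.  22.] d [-96.6  -1.5  72.9]
```

To row units: 35 mm is 0.7, 30 mm is 0.6.

```bash
python3 inch.py '0,0.6,-0.06,0.7,0 | 0,0.6,-0.06,0.7,0 | 0,0.6,-0.06,0.7,0 | 0,0.6,-0.06,0.7,0 | 0,0.6,-0.06,0.7,0 | 0,0.6,-0.06,0.7,0 | 0,0.6,-0.06,0.7,0 | 0,0.6,-0.06,0.7,0 | 0,0.6,-0.08,0.7,0 | 0,0.6,-0.08,0.7,0' >/dev/null;  python3 inch.py '0,0.6,-0.08,0.7,0 | 0,0.58,-0.06,0.64,0 | 0,0,0,0,0' ; python3 st.py; python3 go.py [-165,0,300] [-150,0,60] [-145,0,22]
```

```text
time_s: 14.7
eef_pos: [465.8, -18.3, 323.3]
eef_rot: [0.129, 2.513, -0.059]
force: [0.4, 0.3, -1.1]
gripper_width: 0.1
gripper_force: 0.0
[-0.412 -0.343  2.043  0.225  0.847 -1.979] [465.8 -18.3 323.3] z [ 0.582 -0.072 -0.81 ] y [ 0.106  0.994 -0.012] 14.7
press frame p [-167.3    3.4  323.3] z [ 0.586 -0.002 -0.81 ] y [-0.013  1.    -0.012]
[-165    0  300] [468. -22. 300.] d [11.9 -3.1 20.2]
[-150    0   60] [483. -24.  60.] d [128.6   2.8 203.2]
[-145    0   22] [488. -24.  22.] d [18.2  0.4 33.7]
```

To row units: 37 mm is 0.74, 35 mm is 0.7.

```bash
python3 inch.py '0,0.48,-0.02,0.74,0 | 0,0.48,-0.02,0.74,0 | 0,0.48,0,0.74,0 | 0,0.48,0,0.74,0 | 0,0.44,0,0.74,0 | 0,0.4,0.02,0.7,0 | 0,0,0,0,0' ; python3 st.py; python3 go.py [-145,0,22] [-115,0,22]
```

```text
time_s: 15.4
eef_pos: [493.1, -24.7, 124.7]
eef_rot: [0.113, 2.487, -0.033]
force: [-0.4, 0.2, 0.1]
gripper_width: -0.4
gripper_force: 0.0
[-0.432  0.011  2.369  0.99   0.25  -2.821] [493.1 -24.7 124.7] z [ 0.605 -0.051 -0.795] y [0.089 0.996 0.004] 15.4
press frame p [-139.4    0.2  124.7] z [ 0.606  0.021 -0.795] y [-0.03   1.     0.004]
[-145    0   22] [488. -24.  22.] d [66.8 -0.4 78.2]
[-115    0   22] [517. -28.  22.] d [-23.8  -0.9  18.2]
```

Run:
```python
import numpy as np
from scipy.optimize import least_squares
D=[(.259,1.535,1.348,550,231.3),(.15,.76,2.23,467.4,607.5),(.042,.813,1.978,500.4,652.5),(.477,.187,2.082,699.5,667.9),(.35,.187,2.12,627.7,745.6),(.232,.188,2.153,556.3,807.7),(.283,.187,2.709,399.8,733.3)]
def fk(p,a,b,c):
    d=112;L1,L2,L3,h,e=p
    return np.array([L1*np.sin(a)+L2*np.sin(a+b)+e*np.cos(a+b)+L3*np.sin(a+b+c),h+L1*np.cos(a)+L2*np.cos(a+b)-e*np.sin(a+b)+L3*np.cos(a+b+c)])
s=least_squares(lambda p:np.concatenate([fk(p,a,b,c)-[np.sqrt(x*x-112**2),z] for a,b,c,x,z in D]),[400,400,250,200,0]);p=s.x;print(np.round(p),np.abs(s.fun).max())
for x in(495,520,550,580,608):
  for z in (22,60):
    for lean in(25,30,35):
      T=np.pi-np.radians(lean);R=np.sqrt(x*x-112**2)
      q=least_squares(lambda q:fk(p,q[0],q[1],T-q[0]-q[1])-[R,z],[.3,2.1]);print(x,z,lean,np.round(q.x,2),"j5",round(T-sum(q.x),2),round(q.cost,1))
```

```text
[536. 425. 353. 221.  61.] 2.6769577044468065
495 22 25 [0.3  2.28] j5 0.13 0.0
495 22 30 [0.31 2.35] j5 -0.04 0.0
495 22 35 [0.33 2.42] j5 -0.22 0.0
495 60 25 [0.2  2.24] j5 0.26 0.0
495 60 30 [0.2  2.32] j5 0.1 0.0
495 60 35 [0.21 2.39] j5 -0.07 0.0
520 22 25 [0.33 2.22] j5 0.16 0.0
520 22 30 [0.33 2.29] j5 -0.01 0.0
520 22 35 [0.35 2.36] j5 -0.18 0.0
520 60 25 [0.24 2.19] j5 0.28 0.0
520 60 30 [0.23 2.26] j5 0.12 0.0
520 60 35 [0.24 2.33] j5 -0.04 0.0
550 22 25 [0.36 2.15] j5 0.19 0.0
550 22 30 [0.36 2.22] j5 0.03 0.0
550 22 35 [0.38 2.29] j5 -0.14 0.0
550 60 25 [0.28 2.12] j5 0.3 0.0
550 60 30 [0.28 2.19] j5 0.15 0.0
550 60 35 [0.28 2.27] j5 -0.02 0.0
580 22 25 [0.4  2.08] j5 0.23 0.0
580 22 30 [0.4  2.15] j5 0.07 0.0
580 22 35 [0.41 2.22] j5 -0.1 0.0
580 60 25 [0.32 2.05] j5 0.33 0.0
580 60 30 [0.32 2.13] j5 0.18 0.0
580 60 35 [0.32 2.2 ] j5 0.01 0.0
608 22 25 [0.43 2.02] j5 0.26 0.0
608 22 30 [0.43 2.09] j5 0.1 0.0
608 22 35 [0.44 2.16] j5 -0.06 0.0
608 60 25 [0.36 1.99] j5 0.36 0.0
608 60 30 [0.35 2.06] j5 0.2 0.0
608 60 35 [0.35 2.13] j5 0.04 0.0
```

Run:
```python
from h import *
s=r.sense();R=cv2.Rodrigues(np.array(s["eef_rot"]))[0];m=r.camera_model("wrist")
c=-np.array(m["R"]).T@m["t"];print(np.round(R.T@(c-s["eef_pos"])),np.round(R.T@np.array(m["R"])[2],2))
i=r.camera("side");d=r.camera_model("side");p=proj(d,np.array(s["eef_pos"])).astype(int);print(p)
cv2.imwrite("pics/m6.png",crop(i,max(0,min(p[0]-120,440)),max(0,p[1]-120),200,180,3))
```

```text
[  74.    0. -143.] [-0.28 -0.    0.96]
[359 255]
```

View pics/m6.png

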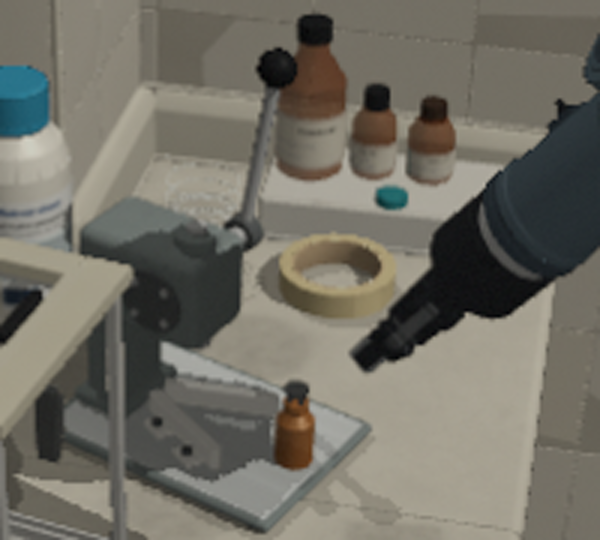

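The tool leans toward the robot at about (400,330), with the vial upright at (295,430). Joint 6 is close to its limit, so I'll give the tool a half turn (same finger shape) to free the wrist.

The rows are not in the units I measure in: shifts go in shares of 50 mm and turns go in units of 0.2 rad. I convert before sending: 0.15 rad is 0.75.

```bash
python3 inch.py '0,0,0,0,0.75 | 0,0,0,0,0.75 | 0,0,0,0,0.75 | 0,0,0,0,0.75 | 0,0,0,0,0.75 | 0,0,0,0,0.75 | 0,0,0,0,0.75 | 0,0,0,0,0.75 | 0,0,0,0,0.75 | 0,0,0,0,0.75' >/dev/null;  python3 inch.py '0,0,0,0,0.75 | 0,0,0,0,0.75 | 0,0,0,0,0.75 | 0,0,0,0,0.75 | 0,0,0,0,0.75 | 0,0,0,0,0.75 | 0,0,0,0,0.75 | 0,0,0,0,0.75 | 0,0,0,0,0.75 | 0,0,0,0,0.75' ;  python3 inch.py '0,0,0,0,0.75 | 0,0,0,0,0'; python3 st.py; python3 go.py [-150,0,80] [-145,0,24]
```

```text
time_s: 17.45
eef_pos: [492.8, -24.7, 127.1]
eef_rot: [2.908, 0.069, 0.982]
force: [-0.2, 0.9, -0.4]
gripper_width: -0.3
gripper_force: 0.0
time_s: 17.65
eef_pos: [492.5, -24.7, 126.7]
eef_rot: [2.948, -0.144, 1.002]
force: [-0.1, 0.3, 0.8]
gripper_width: 0.5
gripper_force: 0.0
[-0.432  0.005  2.37   0.98   0.25   0.339] [492.5 -24.7 126.7] z [ 0.607 -0.053 -0.793] y [-0.095 -0.995 -0.007] 17.65
press frame p [-140.     0.2  126.7] z [ 0.609  0.02  -0.793] y [ 0.024 -1.    -0.007]
[-150    0   80] [483. -24.  80.] d [-36.4   0.3  31. ]
[-145    0   24] [488. -24.  24.] d [-30.1   0.5  47.5]
```

To row units: -9 mm is -0.18, 9 mm is 0.18.

```bash
python3 inch.py '0,-0.18,0,0.16,0 | 0,-0.18,0,0.16,0 | 0,-0.18,0,0.16,0 | 0,-0.18,0,0.14,0 | 0,-0.12,0,0.18,0 | 0,-0.12,0,0.18,0 | 0,-0.12,0,0.18,0 | 0,-0.12,0,0.18,0 | 0,0,0,0,0' >/dev/null; python3 st.py; python3 go.py [-145,0,24] [-120,0,24]
```

```text
[-0.448  0.277  2.489  2.393  0.327 -1.133] [484.3 -23.7  35.7] z [ 0.605 -0.048 -0.795] y [-0.09  -0.996 -0.008] 18.55
press frame p [-1.483e+02  1.000e-01  3.570e+01] z [ 0.606  0.024 -0.795] y [ 0.029 -1.    -0.008]
[-145    0   24] [488. -24.  24.] d [-4.5  0.3 11.3]
[-120    0   24] [512. -27.  24.] d [19.9  0.7 15.2]
```

```bash
python3 inch.py '0,-0.09,0,0.226,0 | 0,0,0,0,0 | 0,0.16,0,0.12,0 | 0,0.16,0,0.12,0 | 0,0.12,0,0.1,0 | 0,0,0,0,0'; python3 go.py [-110,0,23]; python3 inch.py '0,0.12,0,0.09,0 | 0,0.12,0,0.09,0 | 0,0.08,0,0.06,0 | 0,0,0,0,0'; python3 st.py; python3 go.py [-80,0,23]
```

```text
time_s: 19.15
eef_pos: [515.9, -26.8, 24.5]
eef_rot: [2.952, -0.141, 1.0]
force: [0.4, -0.4, 0.7]
gripper_width: -0.2
gripper_force: 0.0
press frame p [-116.6    0.9   24.5] z [ 0.607  0.023 -0.794] y [ 0.027 -1.    -0.009]
[-110    0   23] [522. -28.  23.] d [4.3 1.1 5.1]
time_s: 19.55
eef_pos: [534.5, -28.4, 23.7]
eef_rot: [2.954, -0.142, 0.997]
force: [-0.0, 1.2, 0.3]
gripper_width: -0.1
gripper_force: 0.0
[-0.387  0.364  2.377  2.45   0.291 -1.131] [534.5 -28.4  23.7] z [ 0.604 -0.049 -0.796] y [-0.093 -0.996 -0.01 ] 19.55
press frame p [-97.8   1.5  23.7] z [ 0.605  0.024 -0.796] y [ 0.026 -1.    -0.01 ]
[-80   0  23] [552. -32.  23.] d [13.7  1.9 11.3]
```

```bash
cat > vl.py <<'E'
from h import *
c,q=.993,.119;P=np.array([[c,-q,0],[q,c,0],[0,0,1]]);o=np.array([631.5,-41.5,0])
for n in("side","scene"):
    i=r.camera(n);m=r.camera_model(n);h=cv2.cvtColor(i,cv2.COLOR_BGR2HSV);k=cv2.inRange(h,(3,120,30),(18,255,255));Q=cv2.connectedComponentsWithStats(k)
    for j in range(1,Q[0]):
        x,y,w,hh,a=Q[2][j]
        if a<30: continue
        b=P@(plane(m,(x+w/2,y+hh),12)-o);C=P@(plane(m,Q[3][j],32)-o)
        if -150<C[0]<40 and abs(C[1])<60: print(n,[x,y,w,hh,a],"base front",np.round(b[:2]),"centroid@z32",np.round(C[:2]))
E
python3 vl.py
```

```text
side [np.int32(327), np.int32(266), np.int32(12), np.int32(24), np.int32(239)] base front [-84.  10.] centroid@z32 [-71.  -6.]
```

```bash
python3 inch.py '0,0.126,0.01,0.098,0 | 0,0.126,0.01,0.098,0 | 0,0.126,0.01,0.098,0 | 0,0,0,0,0'; python3 go.py [-60,0,23]; python3 vl.py
```

```text
time_s: 20.05
eef_pos: [559.1, -32.4, 23.8]
eef_rot: [2.953, -0.142, 0.999]
force: [-0.6, -0.1, 0.7]
gripper_width: -0.3
gripper_force: 0.0
press frame p [-72.9   0.4  23.8] z [ 0.606  0.023 -0.795] y [ 0.026 -1.    -0.009]
[-60   0  23] [572. -34.  23.] d [9.8 0.7 8.5]
side [np.int32(318), np.int32(262), np.int32(12), np.int32(24), np.int32(235)] base front [-59.   9.] centroid@z32 [-47.  -6.]
```

```bash
python3 inch.py '0,0.126,0.006,0.098,0 | 0,0.126,0.006,0.098,0 | 0,0,0,0,0'; python3 go.py [-50,0,23] [-40,0,23]; python3 vl.py
```

```text
time_s: 20.45
eef_pos: [574.8, -34.4, 23.6]
eef_rot: [2.953, -0.142, 0.999]
force: [0.8, -0.6, 1.0]
gripper_width: -0.2
gripper_force: 0.0
press frame p [-57.2   0.3  23.6] z [ 0.606  0.023 -0.795] y [ 0.026 -1.    -0.009]
[-50   0  23] [582. -36.  23.] d [5.3 0.5 4.8]
[-40   0  23] [592. -37.  23.] d [7.9 0.3 6.1]
side [np.int32(312), np.int32(259), np.int32(13), np.int32(24), np.int32(239)] base front [-43.   7.] centroid@z32 [-31.  -6.]
```

To row units: 6.3 mm is 0.126, 4.9 mm is 0.098.

```bash
python3 inch.py '0,0.126,0.006,0.098,0 | 0,0.126,0,0.098,0 | 0,0,0,0,0'; python3 go.py [-22,0,23]; python3 vl.py
```

```text
time_s: 20.85
eef_pos: [590.7, -36.2, 23.4]
eef_rot: [2.953, -0.142, 0.999]
force: [0.6, -0.2, -0.3]
gripper_width: 0.3
gripper_force: 0.0
press frame p [-41.2   0.4  23.4] z [ 0.606  0.023 -0.795] y [ 0.026 -1.    -0.009]
[-22   0  23] [610. -39.  23.] d [15.   0.9 11.9]
side [np.int32(306), np.int32(257), np.int32(12), np.int32(24), np.int32(230)] base front [-26.  10.] centroid@z32 [-14.  -6.]
```

```bash
python3 inch.py '0,0.096,0,0.074,0 | 0,0.096,0,0.074,0 | 0,0,0,0,0'; python3 go.py [-22,0,23]; python3 vl.py
```

```text
time_s: 21.25
eef_pos: [600.9, -37.9, 21.2]
eef_rot: [2.954, -0.142, 1.003]
force: [0.2, -0.2, 0.0]
gripper_width: -0.0
gripper_force: 0.0
press frame p [-30.8  -0.   21.2] z [ 0.608  0.026 -0.793] y [ 0.027 -1.    -0.011]
[-22   0  23] [610. -39.  23.] d [8.1 0.2 3.9]
side [np.int32(303), np.int32(255), np.int32(12), np.int32(24), np.int32(226)] base front [-16.   7.] centroid@z32 [-4. -8.]
```

To row units: 4 mm is 0.08, 2 mm is 0.04.

```bash
python3 inch.py '0,0.08,0,0.04,0 | 0,0.04,0,0.024,0 | 0,0,0,0,0'; python3 go.py [-22,0,23]; python3 inch.py '0,0.032,0,0.024,0 | 0,0,0,0,0';python3 inch.py '0,0.032,0,0.024,0 | 0,0,0,0,0'; python3 go.py [-22,0,23]; python3 vl.py
```

```text
time_s: 21.65
eef_pos: [606.2, -38.9, 21.0]
eef_rot: [2.954, -0.141, 1.007]
force: [0.5, -0.2, 0.2]
gripper_width: -0.1
gripper_force: 0.0
press frame p [-25.5  -0.4  21. ] z [ 0.61   0.027 -0.792] y [ 0.028 -1.    -0.013]
[-22   0  23] [610. -39.  23.] d [ 4.  -0.3  0.5]
time_s: 21.85
eef_pos: [607.7, -39.1, 20.6]
eef_rot: [2.954, -0.141, 1.008]
force: [0.9, 0.7, 0.8]
gripper_width: 0.1
gripper_force: 0.0
time_s: 22.05
eef_pos: [609.6, -39.4, 20.3]
eef_rot: [2.954, -0.141, 1.009]
force: [-0.3, 0.4, -1.3]
gripper_width: 0.2
gripper_force: 0.0
press frame p [-22.   -0.5  20.3] z [ 0.611  0.028 -0.791] y [ 0.029 -1.    -0.013]
[-22   0  23] [610. -39.  23.] d [ 1.6 -0.6 -2.1]
side [np.int32(299), np.int32(254), np.int32(12), np.int32(24), np.int32(210)] base front [-7. 10.] centroid@z32 [ 6. -8.]
```

```bash
python3 inch.py '0,0.036,0,0.006,0 | 0,0,0,0,0';python3 inch.py '0,0.03,0,0.014,0 | 0,0,0,0,0'; python3 go.py; python3 vl.py
```

```text
time_s: 22.35
eef_pos: [610.9, -39.8, 20.8]
eef_rot: [2.954, -0.14, 1.011]
force: [-0.2, -0.7, 0.1]
gripper_width: 0.5
gripper_force: 0.1
time_s: 22.55
eef_pos: [611.9, -39.9, 20.6]
eef_rot: [2.955, -0.14, 1.011]
force: [-0.5, -0.3, 0.9]
gripper_width: -0.0
gripper_force: 0.6
press frame p [-19.7  -0.8  20.6] z [ 0.612  0.029 -0.791] y [ 0.03  -1.    -0.014]
side [np.int32(298), np.int32(254), np.int32(12), np.int32(24), np.int32(200)] base front [-5. 11.] centroid@z32 [ 8. -7.]
```

```bash
for k in 1; do python3 inch.py '0,0.032,0,0.01,0 | 0,0,0,0,0'; done; python3 inch.py '0,0.032,0,0.01,0 | 0,0,0,0,0';python3 go.py; python3 vl.py
```

```text
time_s: 22.85
eef_pos: [612.2, -40.0, 20.3]
eef_rot: [2.956, -0.14, 1.01]
force: [-6.1, 0.5, 3.7]
gripper_width: 0.4
gripper_force: 2.9
time_s: 23.05
eef_pos: [612.5, -40.0, 19.9]
eef_rot: [2.957, -0.14, 1.009]
force: [-8.8, 1.7, 3.5]
gripper_width: 0.3
gripper_force: 4.5
press frame p [-19.   -0.8  19.9] z [ 0.61   0.031 -0.792] y [ 0.03  -1.    -0.015]
side [np.int32(298), np.int32(254), np.int32(12), np.int32(23), np.int32(203)] base front [-3.  8.] centroid@z32 [ 9. -8.]
```

To row units: 1.6 mm is 0.032, 0.7 mm is 0.014.

```bash
python3 inch.py '0,0.032,0,0.014,0 | 0,0,0,0,0 | 0,0,0,0,0'; python3 go.py
python3 - <<'E'
from h import *
for n in("side","scene"):cv2.imwrite(f"pics/{n}7.png",r.camera(n))
E
```

```text
time_s: 23.45
eef_pos: [612.8, -39.9, 19.3]
eef_rot: [2.958, -0.139, 1.008]
force: [-14.2, 1.0, 4.9]
gripper_width: 0.2
gripper_force: 6.7
press frame p [-18.8  -0.6  19.3] z [ 0.61   0.031 -0.792] y [ 0.031 -1.    -0.016]
```

The vial is hard home at about 14 N. I'll back straight out and then go round to the lever knob.

To row units: -8 mm is -0.16, -6 mm is -0.12.

```bash
python3 inch.py '0,-0.08,0,-0.06,0 | 0,-0.16,0,-0.12,0 | 0,-0.32,0,-0.24,0 | 0,-0.48,0,-0.36,0 | 0,-0.48,0,-0.36,0 | 0,-0.48,0,-0.36,0 | 0,0,0,0,0'; python3 st.py; python3 vl.py; python3 go.py [-150,-20,200] [-53,-86,339] [1.6,-83.5,268]
```

```text
time_s: 24.25
eef_pos: [487.5, -28.6, 17.8]
eef_rot: [2.958, -0.142, 1.009]
force: [-0.8, 0.4, -0.6]
gripper_width: -0.0
gripper_force: 0.0
[-0.471  0.351  2.499  2.485  0.403 -1.252] [487.5 -28.6  17.8] z [ 0.609 -0.042 -0.792] y [-0.09  -0.996 -0.017] 24.25
side [np.int32(298), np.int32(254), np.int32(12), np.int32(23), np.int32(202)] base front [-3.  8.] centroid@z32 [ 7. -7.]
press frame p [-139.6   -5.4   19.4] z [ 0.615  0.03  -0.788] y [ 0.03  -1.    -0.016]
[-150  -20  200] [480. -44. 200.] d [ 102.7   11.4 -149.2]
[-53 -86 339] [ 569. -121.  339.] d [161.1  66.7 -51.9]
[  1.6 -83.5 268. ] [ 623. -125.  268.] d [-0.6  0.2 89.6]
```

To row units: -25 mm is -0.5, 17 mm is 0.34.

```bash
python3 inch.py '0,0.34,0.04,-0.5,0 | 0,0.34,0.04,-0.5,0 | 0,0.34,0.04,-0.5,0 | 0,0.34,0.04,-0.5,0 | 0,0.34,0.04,-0.5,0 | 0,0.34,0.04,-0.5,0 | 0,0,0,0,0' >/dev/null; python3 st.py; python3 go.py [-53,-86,339] [1.6,-83.5,268]
python3 - <<'E'
from h import *
for n in("side","scene","wrist"):cv2.imwrite(f"pics/{n}8.png",r.camera(n))
a=crop(cv2.imread("pics/scene8.png"),310,240,90,90,4);b=crop(cv2.imread("pics/side8.png"),265,215,100,90,4);w=cv2.resize(cv2.imread("pics/wrist8.png"),(320,240))
cv2.imwrite("pics/m8.png",np.vstack([np.hstack([a,b]),np.hstack([w,np.zeros((240,440,3),np.uint8)])]))
E
```

```text
[-5.170e-01  2.000e-03  2.389e+00  1.181e+00  3.360e-01  7.400e-02] [493.6 -28.6 129. ] z [ 0.631 -0.008 -0.776] y [-0.064 -0.997 -0.043] 25.05
press frame p [-138.5   -3.6  129. ] z [ 0.628  0.068 -0.776] y [ 0.055 -0.998 -0.043]
[-53 -86 339] [ 569. -121.  339.] d [ 197.3   77.9 -114.9]
[  1.6 -83.5 268. ] [ 623. -125.  268.] d [-2.3  3.5 89.5]
```

View pics/m8.png

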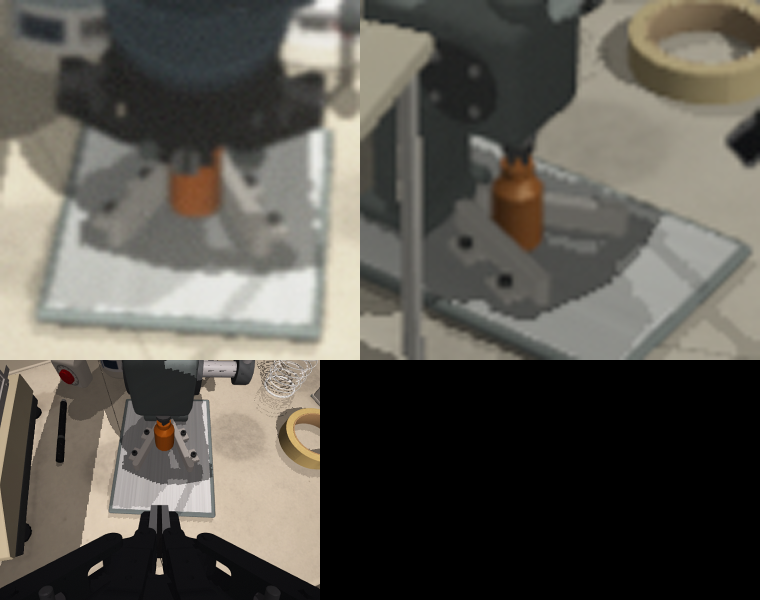

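The vial stands upright, wedged between both rails under the ram (scene crop (195,190), side crop (517,215)). Next is the lever.

To row units: 20 mm is 0.4, -11 mm is -0.22.

```bash
python3 inch.py '0,0.28,0,-0.44,0 | 0,0.28,0,-0.44,0 | 0,0.4,0.18,-0.22,0 | 0,0.4,0.18,-0.22,0 | 0,0.4,0.18,-0.2,0 | 0,0.4,0.2,-0.2,0 | 85,0.4,0.2,-0.2,0 | 85,0.44,0.2,-0.2,0 | 85,0.44,0.2,-0.12,0 | 85,0.44,0.2,-0.12,0' >/dev/null; python3 inch.py '85,0,0,0,0 | 85,0,0,0,0'; python3 st.py; python3 go.py [-53,-86,339] [1.6,-83.5,268]
```

```text
time_s: 26.4
eef_pos: [563.1, -117.7, 330.6]
eef_rot: [-2.937, 0.119, -1.033]
force: [0.7, 0.9, -0.2]
gripper_width: 84.4
gripper_force: 0.0
[-0.643 -0.115  1.891  0.516  0.863  0.769] [ 563.1 -117.7  330.6] z [ 0.626 -0.001 -0.78 ] y [-0.064 -0.997 -0.05 ] 26.4
press frame p [-58.9 -83.8 330.6] z [ 0.622  0.074 -0.78 ] y [ 0.056 -0.997 -0.05 ]
[-53 -86 339] [ 569. -121.  339.] d [ 9.8  2.1 -3.1]
[  1.6 -83.5 268. ] [ 623. -125.  268.] d [-1.6  4.1 89.5]
```

To row units: 8 mm is 0.16, 28 mm is 0.56.

```bash
python3 inch.py '85,0.16,0.1,0,0 | 85,0,0,0.56,0 | 85,0,0,0.56,0 | 85,0,0,0.4,0 | 85,0,0,0.2,0 | 85,0,0,0,0'; python3 go.py [1.6,-83.5,268]; python3 inch.py '20,0,0,0,0 | 20,0,0,0,0 | 20,0,0,0,0 | 20,0,0,0,0 | 20,0,0,0,0 | 20,0,0,0,0 | 20,0,0,0,0' 25;  python3 go.py
```

```text
time_s: 27.0
eef_pos: [622.6, -123.7, 268.0]
eef_rot: [-2.938, 0.12, -1.031]
force: [-0.1, 0.5, -0.2]
gripper_width: 85.0
gripper_force: 0.0
press frame p [  0.9 -82.7 268. ] z [ 0.621  0.073 -0.781] y [ 0.055 -0.997 -0.049]
[  1.6 -83.5 268. ] [ 623. -125.  268.] d [0.5 0.9 0.4]
time_s: 27.7
eef_pos: [623.0, -122.4, 271.8]
eef_rot: [-2.935, 0.118, -1.038]
force: [-3.2, 8.3, 5.9]
gripper_width: 28.0
gripper_force: 24.3
press frame p [  1.2 -81.4 271.8] z [ 0.624  0.074 -0.778] y [ 0.056 -0.997 -0.05 ]
```

To row units: -1.3 mm is -0.026, -13 mm is -0.26.

```bash
python3 inch.py '20,-0.18,-0.01,-0.09,0 | 20,-0.18,-0.01,-0.076,0 | 20,-0.18,0,-0.064,0 | 20,-0.19,0,-0.05,0 | 20,-0.26,0,-0.046,0 | 20,-0.26,0,-0.026,0 | 20,-0.26,0,-0.01,0 | 20,0,0,0,0'; python3 go.py
```

```text
time_s: 28.5
eef_pos: [552.1, -114.0, 237.5]
eef_rot: [-2.933, 0.117, -1.035]
force: [1.4, 12.1, 5.8]
gripper_width: 27.9
gripper_force: 25.7
press frame p [-70.2 -81.4 237.5] z [ 0.623  0.077 -0.778] y [ 0.057 -0.997 -0.052]
```

To row units: 3 mm is 0.06, -13 mm is -0.26.

```bash
python3 inch.py '20,-0.26,-0.02,0.02,0 | 20,-0.26,-0.02,0.04,0 | 20,-0.252,-0.02,0.06,0 | 20,-0.2,0,0.072,0 | 20,-0.2,0,0.08,0 | 20,-0.19,0,0.094,0 | 20,0,0,0,0 | 20,0,0,0,0'; python3 go.py; python3 inch.py '20,-0.06,0,0.036,0 | 20,0,0,0,0 | 20,0,0,0,0'; python3 go.py
```

```text
time_s: 29.3
eef_pos: [512.1, -108.6, 181.4]
eef_rot: [-2.938, 0.119, -1.038]
force: [-5.2, 3.5, 6.5]
gripper_width: 28.1
gripper_force: 26.7
press frame p [-110.6  -80.9  181.4] z [ 0.624  0.072 -0.778] y [ 0.055 -0.997 -0.048]
time_s: 29.6
eef_pos: [510.8, -108.4, 178.2]
eef_rot: [-2.938, 0.119, -1.038]
force: [-9.3, 3.9, 9.3]
gripper_width: 28.5
gripper_force: 26.9
press frame p [-111.9  -80.8  178.2] z [ 0.624  0.071 -0.778] y [ 0.055 -0.997 -0.047]
```

```bash
python3 inch.py '20,-0.07,0,0.05,0 | 20,0,0,0,0 | 20,0,0,0,0'; python3 inch.py '20,-0.07,0,0.05,0 | 20,0,0,0,0 | 20,0,0,0,0'; python3 go.py
python3 - <<'E'
from h import *
i=r.camera("scene");j=r.camera("side");cv2.imwrite("pics/sc9.png",i);cv2.imwrite("pics/sd9.png",j)
E
```

```text
time_s: 29.9
eef_pos: [509.8, -108.2, 174.1]
eef_rot: [-2.938, 0.119, -1.039]
force: [-6.2, 2.7, 7.9]
gripper_width: 28.2
gripper_force: 27.3
time_s: 30.2
eef_pos: [508.7, -108.1, 170.2]
eef_rot: [-2.938, 0.119, -1.04]
force: [-8.9, 3.2, 10.7]
gripper_width: 27.9
gripper_force: 27.8
press frame p [-114.   -80.7  170.2] z [ 0.625  0.071 -0.778] y [ 0.055 -0.997 -0.047]
```

To row units: -2 mm is -0.04, 1.5 mm is 0.03.

```bash
python3 inch.py '20,0,0,0,0 | 20,0,0,0,0 | 20,0,0,0,0' 80; python3 inch.py '20,-0.04,0,0.03,0 | 20,0,0,0,0'; python3 inch.py '20,-0.04,0,0.03,0 | 20,0,0,0,0 | 20,0,0,0,0'; python3 go.py
```

```text
time_s: 30.6
eef_pos: [508.6, -108.0, 170.3]
eef_rot: [-2.938, 0.119, -1.04]
force: [-13.8, 3.0, 13.0]
gripper_width: 26.5
gripper_force: 77.3
time_s: 30.8
eef_pos: [508.4, -108.0, 169.3]
eef_rot: [-2.938, 0.117, -1.044]
force: [-26.2, 6.2, 28.9]
gripper_width: 26.6
gripper_force: 78.7
time_s: 31.1
eef_pos: [508.3, -108.1, 168.4]
eef_rot: [-2.938, 0.116, -1.048]
force: [-34.8, 6.8, 41.3]
gripper_width: 26.3
gripper_force: 79.9
press frame p [-114.4  -80.8  168.4] z [ 0.629  0.07  -0.774] y [ 0.056 -0.998 -0.044]
```

The force climbs stiffly to about 54 N, so the lever is at its stop. I'll ride it back up the arc.

```bash
python3 inch.py '20,0.1,0,-0.08,0 | 20,0.1,0,-0.08,0 | 20,0.2,0,-0.1,0 | 20,0.2,0,-0.09,0 | 20,0.22,0,-0.08,0 | 20,0.26,0,-0.06,0 | 20,0.26,0,-0.04,0 | 20,0.26,0,-0.02,0 | 20,0,0,0,0' 30; python3 go.py; python3 inch.py '20,0.26,0,0.01,0 | 20,0.26,0,0.026,0 | 20,0.26,0,0.046,0 | 20,0.19,0,0.06,0 | 20,0.18,0,0.064,0 | 20,0.18,0,0.076,0 | 20,0.14,0,0.07,0 | 20,0,0,0,0 | 20,0,0,0,0'; python3 go.py
```

```text
time_s: 32.0
eef_pos: [553.6, -115.3, 237.8]
eef_rot: [-2.939, 0.119, -1.042]
force: [-0.1, 0.1, 0.4]
gripper_width: 19.7
gripper_force: 0.0
press frame p [-68.6 -82.5 237.8] z [ 0.626  0.069 -0.777] y [ 0.054 -0.998 -0.045]
time_s: 32.9
eef_pos: [611.6, -120.3, 258.8]
eef_rot: [-2.949, 0.118, -1.007]
force: [-45.9, -13.8, 0.4]
gripper_width: 20.0
gripper_force: 32.7
press frame p [-10.4 -80.6 258.8] z [ 0.607  0.071 -0.791] y [ 0.055 -0.997 -0.047]
```

To row units: -8 mm is -0.16, -6 mm is -0.12.

```bash
python3 inch.py '20,-0.16,0,-0.12,0 | 20,-0.16,0,-0.12,0 | 20,0,0,0,0'; python3 go.py
```

```text
time_s: 33.2
eef_pos: [598.6, -118.5, 265.7]
eef_rot: [-2.939, 0.121, -1.032]
force: [-4.4, -1.1, -5.8]
gripper_width: 19.9
gripper_force: 3.3
press frame p [-23.5 -80.4 265.7] z [ 0.621  0.072 -0.78 ] y [ 0.054 -0.997 -0.049]
```

To row units: -24 mm is -0.48, -19 mm is -0.38.

```bash
python3 inch.py '50,-0.08,0,-0.06,0 | 50,0,0,0,0 | 50,0,0,0,0 | 50,-0.32,0,-0.24,0 | 50,-0.48,0,-0.38,0 | 50,-0.48,0,-0.38,0 | 50,0,0,0,0 | 50,0,0,0,0 | 50,0,0,0,0'; python3 go.py; python3 vl.py
python3 - <<'E'
from h import *
S=r.camera_model("scene");D=r.camera_model("side");a=r.camera("scene");b=r.camera("side");cv2.imwrite("pics/sc10.png",a);cv2.imwrite("pics/sd10.png",b)
def blob(i,u,v):
    k=cv2.inRange(i,(0,0,0),(45,45,45));q=cv2.connectedComponentsWithStats(k)
    return [(np.round(q[3][j],1).tolist(),q[2][j].tolist()) for j in range(1,q[0]) if np.hypot(*(q[3][j]-[u,v]))<25 and q[2][j][4]>30]
print(blob(a,402,183),blob(b,331,158),blob(cv2.imread("pics/scene0.png"),402,183),blob(cv2.imread("pics/side0.png"),331,158))
E
```

```text
time_s: 34.1
eef_pos: [515.1, -113.8, 266.7]
eef_rot: [-2.939, 0.12, -1.039]
force: [0.8, -0.3, -1.4]
gripper_width: 50.0
gripper_force: 0.0
press frame p [-106.9  -85.6  266.7] z [ 0.625  0.07  -0.778] y [ 0.054 -0.998 -0.047]
side [np.int32(298), np.int32(257), np.int32(12), np.int32(20), np.int32(185)] base front [-3.  8.] centroid@z32 [ 6. -6.]
scene [np.int32(353), np.int32(271), np.int32(12), np.int32(22), np.int32(227)] base front [-6. -1.] centroid@z32 [10.  2.]
[([409.0, 187.2], [384, 166, 61, 40, 974])] [([343.8, 144.5], [338, 140, 12, 10, 103]), ([331.2, 157.6], [325, 151, 13, 14, 136])] [([401.1, 183.2], [396, 177, 12, 13, 78])] [([343.8, 144.5], [339, 140, 11, 10, 102]), ([331.2, 157.5], [325, 151, 13, 14, 130])]
```

Run:
```python
from h import *
for f in("side8","sd10"):
    i=cv2.imread(f"pics/{f}.png")
    print(f);[print(v,[tuple(int(t) for t in i[v,u]) for u in range(300,309,2)]) for v in range(240,264,2)]
D=r.camera_model("side");c,q=.993,.119;P=np.array([[c,-q,0],[q,c,0],[0,0,1]]);o=np.array([631.5,-41.5,0])
for z in(12,50,67,70.5,78.5,84.5):print(z,np.round(proj(D,P.T@np.array([3,-1,z])+o),1))
```

```text
side8
240 [(49, 51, 47), (50, 52, 49), (50, 52, 49), (47, 48, 47), (48, 50, 47)]
242 [(50, 53, 49), (50, 53, 49), (49, 51, 48), (46, 49, 46), (47, 48, 45)]
244 [(48, 50, 47), (49, 52, 48), (50, 51, 48), (47, 49, 46), (46, 48, 44)]
246 [(49, 51, 48), (50, 52, 49), (49, 52, 49), (47, 48, 46), (47, 49, 45)]
248 [(49, 51, 48), (51, 52, 50), (50, 52, 49), (46, 49, 46), (59, 61, 60)]
250 [(49, 52, 49), (47, 50, 47), (47, 48, 45), (62, 63, 64), (75, 82, 83)]
252 [(97, 100, 99), (37, 39, 37), (40, 42, 42), (38, 40, 40), (87, 96, 100)]
254 [(94, 106, 122), (37, 40, 42), (37, 51, 66), (36, 38, 37), (106, 117, 123)]
256 [(52, 71, 98), (35, 53, 76), (35, 69, 113), (34, 55, 83), (79, 98, 120)]
258 [(40, 53, 68), (27, 46, 72), (30, 58, 95), (30, 61, 98), (54, 72, 96)]
260 [(22, 48, 78), (26, 52, 84), (28, 59, 100), (49, 85, 128), (38, 76, 122)]
262 [(28, 56, 91), (34, 66, 106), (53, 89, 130), (71, 110, 152), (42, 80, 128)]
sd10
240 [(47, 50, 47), (49, 50, 47), (48, 50, 47), (45, 48, 45), (46, 48, 45)]
242 [(49, 50, 48), (49, 52, 48), (48, 50, 47), (46, 49, 46), (44, 46, 44)]
244 [(48, 50, 48), (49
[... 155 characters left out ...]
 48), (50, 52, 48), (45, 47, 44), (57, 59, 58)]
250 [(49, 51, 48), (47, 49, 46), (46, 47, 44), (61, 63, 63), (96, 105, 108)]
252 [(125, 129, 128), (48, 50, 48), (40, 41, 41), (55, 60, 61), (121, 134, 139)]
254 [(91, 95, 94), (35, 36, 35), (34, 36, 35), (36, 37, 36), (79, 82, 81)]
256 [(81, 89, 96), (34, 38, 40), (38, 38, 38), (36, 37, 36), (92, 105, 115)]
258 [(66, 78, 90), (18, 36, 59), (30, 56, 87), (26, 54, 91), (84, 101, 119)]
260 [(25, 50, 80), (27, 53, 85), (33, 63, 103), (51, 87, 128), (40, 78, 123)]
262 [(29, 55, 89), (34, 66, 104), (53, 88, 129), (72, 111, 152), (45, 83, 129)]
12 [304.2 274.3]
50 [304.3 261. ]
67 [304.3 255. ]
70.5 [304.3 253.7]
78.5 [304.4 250.9]
84.5 [304.4 248.7]
```

The vial hasn't moved. The stopper flange is about 3 px (8 mm) lower and now sits on the lip, and the knob is back at its starting pixel, so I'm handing in.

To row units: -24 mm is -0.48, -16 mm is -0.32.

```bash
python3 inch.py '50,-0.32,0,-0.48,0 | 50,-0.32,0,-0.48,0 | 50,0,0,0,0 | 50,0,0,0,0'; python3 -c "
from cell import r
print(r.sign_off())"
```

```text
time_s: 34.7
eef_pos: [459.5, -111.2, 283.7]
eef_rot: [-2.939, 0.122, -1.039]
force: [0.4, -0.4, 0.8]
gripper_width: 50.4
gripper_force: 0.0
the job is handed in; nothing more can be done
None
```

The job is handed in at 34.7 s: the vial is home against both rails with its stopper seated and the lever back up, but on the way up the knob slipped from the fingers and they then pushed against the raised lever at about 46 N before I backed off, and the sign-off returned no verdict.

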